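Pack the repair job box and shut its lid

ROBOT

A 6-joint arm with a two-finger parallel gripper is mounted at the origin on the work surface. World frame = base frame: x ahead of the robot, y to its left, z up, the work surface at z = 0. Lengths are in m, angles in degrees, forces in N, time in s.
With the tool pointing down it reaches from about 0.35 to 0.875 m from the base axis. Payload 4.2 kg.
Tool frame: the origin (TCP) lies at the very end of the fingers, on their centre line; the grasp point (between the pads) lies behind it (r.grip_point_offset is the z of the grasp point in the tool frame, in m); z points along the fingers, y is the direction in which the jaws open and shut (so a half turn about z gives the same grasp; the last joint's range is limited). The gripper opens to 87 mm and grips with 3 to 60 N. Pads are 19 mm wide; open, the fingers measure 117 mm over their backs; the gripper's body (75 mm by 190 mm) begins 51 mm behind the grasp point.
Start: joints at [90.676, 22.042, 0.453, 0, -68.411, -14.817], TCP at [0.153, 0.606, 0.223] pointing down, gripper open.
Joint ranges: [-179.83, 179.83], [-69.29, 118.12], [-61.27, 80.66], [-181.25, 117.63], [-171.15, -9.14], [-177.46, 177.46]. Speed limits (degrees/s): [159.86, 159.86, 180, 180, 180, 180].

INTERFACE

Orientations are given as a 3x3 rotation matrix whose columns are the frame's x, y, z axes.
In Python, from station import r, capture, workorder gives the robot as it stands. The module is installed in compiled form; this text tells all that it offers.
- The arm moves only by the shell command python3 -m crank 'ROWS'. ROWS is JSON, a list of rows, each an object with "delta_rot": the turn, a rotation vector about the tool's x, y, z in rad, a list of three; "linear": the shift along the tool's x, y, z in m, a list of three; "gripper": the opening in per cent of the stroke, from 0 (shut) to 100 (fully open). A call has 1 to 10 rows; each row shifts and turns the commanded pose from where the row before left it, along the tool's axes as they then stand; what a row does not reach is not made up. A row lasts 1/8 s, in which the tool goes at most 62.5 mm and 10.7 degrees, less where a joint would pass 70% of its speed; a pose out of reach is approached as far as the arm can. A call is refused whole if a number of a shift passes 0.0625 or a number of a turn 0.188, either way. A call with a gripper value outside its range is refused whole. The fingers move at their own pace and stop on an object; the grip force is fixed at half the most. Time passes only in rows, so rows that do not move let the fingers close. It gives the time, the measured TCP pose, the force and the opening at its end, in the units of the state.
- r.sense(): the state, without advancing time (a new reading comes with each control period).
- capture(name): name is "scene" or "top"; returns a dict with "img" (420x560x3 uint8, blue, green, red), "fx", "fy", "cx", "cy" (pixels), "dist_coeffs" ([k1, k2, p1, p2, k3] as OpenCV has them; the pictures are not rectified), "world_from_camera" (4x4, takes a point from camera to world coordinates). Camera axes: x right, y down, z forward; pixel columns grow to the right and rows downward; lengths in m; the calibration is good to about 2 mm. A picture is of the moment at which its call begins. There is no depth.
- workorder.finish_job(): hands the job in, once; it reports no verdict.
The state is a dict: "time_s": time; "joints": joint angles; "joint_velocities": joint speeds; "effort": joint torques, N m; "tcp_pos": TCP position; "ee_rot": TCP orientation; "wrist_force": force on the tool from outside, world axes, zero at the start; "moment": the same for the moment, N m; "gripper_width": opening from 0.0 (shut) to 1.0 (fully open).
Only numpy, scipy, OpenCV 4.12 (cv2) and the standard library are available. Lean on these libraries where they do the work, as an engineer would, in place of code of your own. Each camera call takes 0.05 s, during which the arm holds its last target.

TASK

Pack the grey job box so that its lid closes. Tip over the parts case that is standing up in it so that it lies flat, without lifting it out of the box; put the low round tin from the bench into the room left beside it; then swing the lid fully shut and let go. Leave the tall tin and everything else on the bench where they are.

Things in the scene. Friction and masses are not known exactly. Their poses are not given: they have to be found in the camera images.
- job_box: Grey plastic open box, fixed to the bench, outer 210 (own x) x 130 (own y) x 44 mm high, walls and floor 5 mm thick: inside 200 x 120 mm and 39 mm deep. Origin at the centre of its underside, z up; the lid is hinged along the top of its +y long wall. Its own x axis points roughly away from the robot (within about 0.2 rad).
- lid (a joint): Angle of the box lid: 0 = shut flat on the rim, 1.57 = upright, up to 2.0 = leaning back beyond the +y wall. Starts at 1.6 to 1.95. Hinge line along the box's x axis at box y = +65, z = 44 mm. Stiff hinge (0.2 N m): the lid stays where it is left and must be pushed all the way down. Panel 212 mm (box x) x 132 mm x 6 mm, 0.18 kg.
- lid_edge (a point): Middle of the lid's free edge, on its outer face (the upper face when shut); 132 mm from the hinge line, 6.5 mm out from it along the lid's normal.
- case: Flat white plastic parts case with a grey band, 28 (own x) x 56 (own y) x 80 mm (own z), 80-170 g. Origin at the centre of its lower end face, z up to the other end. Starts standing anywhere along the box floor, x axis within 0.1 rad of the box's x, 41 mm above the rim. Fits only lying on its broad 56 x 80 face (28 mm high); tips over its 56 mm edges along the box's length, needing 80 mm of free floor.
- low_tin: The lower of two round aluminium tins on the bench, 46 mm diameter, 26 mm high, 60 to 130 g, upright, origin at the centre of its underside. It fits below the rim standing on the box floor, not on top of the case.
- tall_tin: The taller tin, 46 mm diameter, 58 mm high, otherwise like the low one; stays where it is. Origin at the centre of its underside.
- phone: Bystander: opened phone body lying on the bench, 146 x 71 x 9 mm, origin at the centre of its underside.
- screwdriver: Bystander: screwdriver 150 mm long lying on the bench; origin under its middle, along its x axis.
- brush: Bystander: brush 160 mm long lying on the bench; origin under its middle, along its x axis.
- tape: Bystander: ring-shaped roll, 72 mm diameter, 18 mm high, origin at the centre of its underside.
- tray: Bystander: white divided screw tray, 120 x 90 x 22 mm, origin at the centre of its underside.
Mind the look-alikes: they are no part of the job. What is shaped like the case but green or yellow is not meant.

How it is judged:
By the outcome, as a careful person would: the job done as asked, in the order asked, and still so for the second after the job is handed in, with the robot touching nothing.
It also fails if it takes over 64 s, if anything falls off the work surface, if the arm or the gripper's body presses on something with over 40 N, if the wrist force passes 120 N, or if a joint passes its speed limit or range.

## Working session

There is one attempt and no reset: what is moved stays moved. The work goes in short steps, Python scripts to look and compute and a shell command to move; the robot and the scene stay as the last step left them, time stands still between calls to the robot, and variables do not carry over. Pictures are saved under pics/ and viewed, and the job is handed in when it is done.

```bash
mkdir -p pics
python3 - <<'E'
from station import r,capture
import cv2,numpy as np
print(r.sense()); print(r.grip_point_offset)
for n in("scene","top"):
    c=capture(n); cv2.imwrite(f"pics/{n}0.png",c["img"]); print(n,c["fx"],c["fy"],c["cx"],c["cy"],c["dist_coeffs"]);print(np.round(c["world_from_camera"],4))
E
```

```text
{'time_s': 0.0, 'joints': array([ 9.06754380e+01,  2.20919447e+01,  3.81049708e-01, -2.88054579e-02,
       -6.84110340e+01, -1.48157237e+01]), 'joint_velocities': array([-0.05273503,  0.03081587, -0.06095556, -0.02632204,  0.0634342 ,
       -0.0489584 ]), 'effort': array([-6.26899837e-04, -3.90665889e+01,  1.87410361e+01,  4.22007188e+00,
        1.09724421e-02, -1.94114318e-04]), 'tcp_pos': array([0.15252956, 0.60549222, 0.22145628]), 'ee_rot': array([[ 9.69655177e-01, -2.44476262e-01, -4.42362520e-04],
       [-2.44476645e-01, -9.69652834e-01, -2.13338168e-03],
       [ 9.26231086e-05,  2.17679190e-03, -9.99997626e-01]]), 'wrist_force': array([-1.0733477 , -0.15960307, -0.02492479]), 'moment': array([-0.01626021, -0.04587514,  0.00330556]), 'gripper_width': 1.0020900636505696}
-0.0187
scene 384.8710192350674 384.8710192350674 279.56285586951714 212.49784324909515 [0.00106735 0.         0.         0.         0.        ]
[[ 0.8238  0.443  -0.3536  0.8357]
 [ 0.5668 -0.6396  0.5193 -0.5484]
 [ 0.0039 -0.6282 -0.778   0.8537]
 [ 0.      0.      0.      1.    ]]
top 380.9708774824745 380.9708774824745 282.9522800898031 208.7151268134192 [0.00728217 0.         0.         0.         0.        ]
[[-0.0031 -0.9934  0.1146  0.4115]
 [-1.      0.002  -0.0098 -0.0382]
 [ 0.0095 -0.1147 -0.9934  0.937 ]
 [ 0.      0.      0.      1.    ]]
```

View pics/scene0.png

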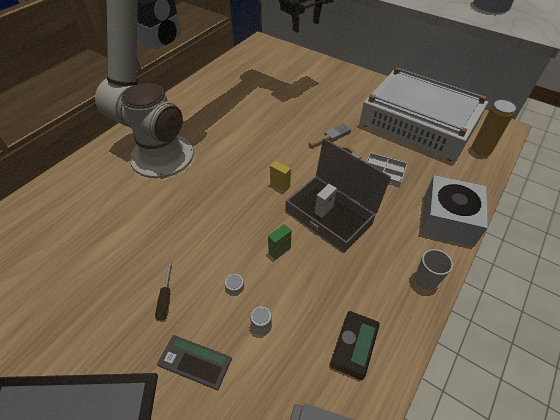

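View pics/top0.png

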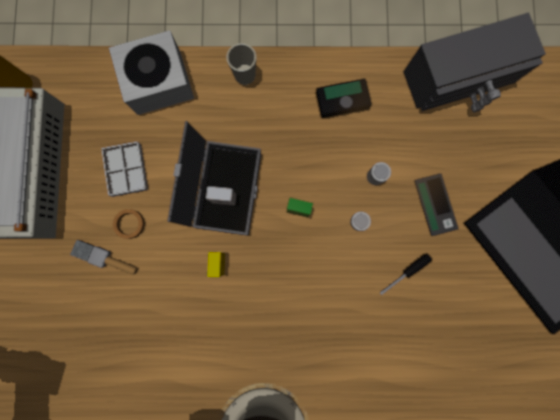

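The scene view shows the box at about (335,205) with its lid up and the white case in it at (325,200). There are two tins: a lower one at (234,284) and a taller one at (261,320). In the top view they are at (361,221) and (381,173), and the box is at (228,188). I'll zoom in to measure.

```bash
cat > h.py <<'E'
import numpy as np,cv2
from station import r,capture
def ray(c,uv):
    K=np.array([[c["fx"],0,c["cx"]],[0,c["fy"],c["cy"]],[0,0,1]])
    p=cv2.undistortPoints(np.array(uv,float).reshape(-1,1,2),K,np.array(c["dist_coeffs"],float)).reshape(-1,2)
    T=np.array(c["world_from_camera"]); d=np.c_[p,np.ones(len(p))]@T[:3,:3].T
    return T[:3,3],d
def onz(c,uv,z):
    o,d=ray(c,uv); return o+d*((z-o[2])/d[:,2])[:,None]
def two(c1,u1,c2,u2):
    o1,d1=ray(c1,[u1]);o2,d2=ray(c2,[u2]);d1=d1[0];d2=d2[0]
    A=np.c_[d1,-d2];s=np.linalg.lstsq(A,o2-o1,rcond=None)[0]
    a=o1+s[0]*d1;b=o2+s[1]*d2
    return (a+b)/2,np.linalg.norm(a-b)
def proj(c,P):
    T=np.linalg.inv(c["world_from_camera"]);K=np.array([[c["fx"],0,c["cx"]],[0,c["fy"],c["cy"]],[0,0,1]])
    return cv2.projectPoints(np.array(P,float).reshape(-1,3),cv2.Rodrigues(T[:3,:3])[0],T[:3,3],K,np.array(c["dist_coeffs"],float))[0].reshape(-1,2)
def crop(c,x,y,w,h,s,name):
    im=cv2.resize(c["img"][y:y+h,x:x+w],None,fx=s,fy=s,interpolation=cv2.INTER_CUBIC)
    im=cv2.convertScaleAbs(im,alpha=1.8,beta=10)
    for i in range(0,w,10):
        cv2.line(im,(i*s,0),(i*s,6 if i%50 else 14),(0,255,255),1)
    for i in range(0,h,10): cv2.line(im,(0,i*s),(6 if i%50 else 14,i*s),(0,255,255),1)
    cv2.imwrite("pics/"+name,im)
E
python3 - <<'E'
from h import *
t=capture("top");s=capture("scene")
crop(t,160,110,120,140,4,"t1.png");crop(s,270,130,130,130,4,"s1.png")
# tins: bright low-saturation blobs
for c,n,(x,y,w,h) in((t,"top",(340,155,60,80)),(s,"scene",(215,265,65,75))):
    im=c["img"][y:y+h,x:x+w];hsv=cv2.cvtColor(im,cv2.COLOR_BGR2HSV)
    m=((hsv[...,1]<60)&(hsv[...,2]>110)).astype(np.uint8)
    for k in cv2.findContours(m,cv2.RETR_EXTERNAL,cv2.CHAIN_APPROX_NONE)[0]:
        if len(k)>15: print(n,cv2.fitEllipse(k),x,y,cv2.boundingRect(k))
crop(t,340,150,70,90,6,"t2.png")
crop(s,210,260,80,80,6,"s2.png")
E
```

```text
top ((20.635231018066406, 65.83375549316406), (17.92009925842285, 18.47123908996582), 147.43316650390625) 340 155 (12, 57, 19, 19)
top ((40.8751220703125, 16.241281509399414), (17.80169677734375, 18.672395706176758), 123.44487762451172) 340 155 (32, 7, 19, 19)
scene ((45.50692367553711, 50.447181701660156), (18.875804901123047, 19.889074325561523), 79.90376281738281) 215 265 (36, 41, 21, 20)
scene ((18.668018341064453, 16.429014205932617), (15.654210090637207, 17.986135482788086), 84.61236572265625) 215 265 (10, 9, 19, 16)
```

View pics/t1.png

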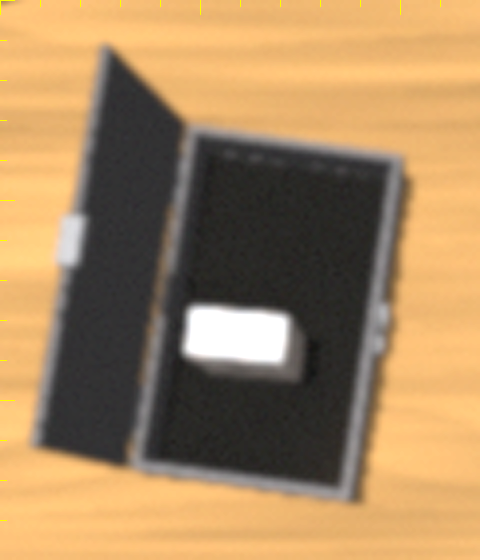

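View pics/s1.png

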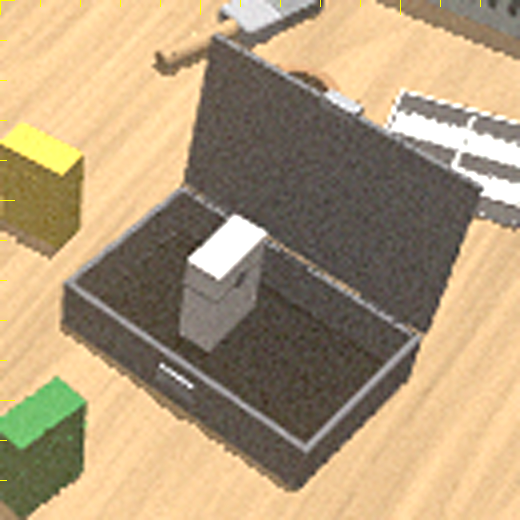

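View pics/t2.png

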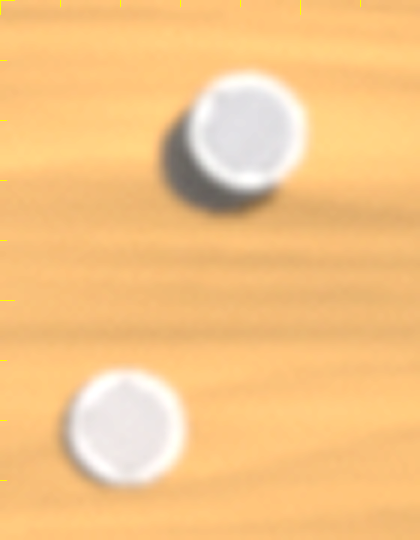

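View pics/s2.png

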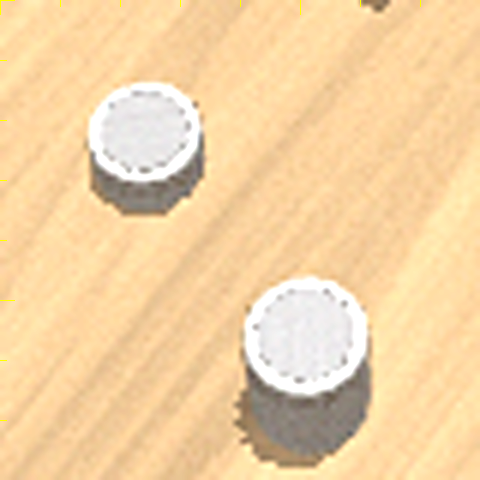

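Run:
```python
from h import *
np.set_printoptions(precision=4,suppress=True)
t=capture("top");s=capture("scene")
tp=lambda L:[(160+x/4,110+y/4) for x,y in L]
sp=lambda L:[(270+x/4,130+y/4) for x,y in L]
bt=tp([(134,470),(188,127),(404,157),(354,500)]); bs=sp([(185,188),(418,338),(306,448),(65,283)])
P1=onz(t,bt,.044);P2=onz(s,bs,.044)
print(P1[:,:2]);print(P2[:,:2])
P=(P1+P2)/2
for Q in(P1,P2,P):
    c=Q.mean(0);x=(Q[1]+Q[2]-Q[0]-Q[3]);y=Q[0]+Q[1]-Q[2]-Q[3];print("box",c,np.degrees(np.arctan2(x[1],x[0])),np.degrees(np.arctan2(-y[0],y[1])),np.linalg.norm(x)/2,np.linalg.norm(y)/2)
ct=tp([(183,358),(188,303),(293,312),(290,363)]);cs=sp([(235,214),(268,234),(222,280),(190,258)])
for Q in(onz(t,ct,.085),onz(s,cs,.085)):
    c=Q.mean(0);x=(Q[1]+Q[2]-Q[0]-Q[3]);y=Q[0]+Q[1]-Q[2]-Q[3];print("case",c,np.degrees(np.arctan2(x[1],x[0])),np.degrees(np.arctan2(-y[0],y[1])),np.linalg.norm(x)/2,np.linalg.norm(y)/2)
print("low",onz(t,[(360.64,220.83)],.026),onz(s,[(233.67,281.43)],.026))
print("tall",onz(t,[(380.9,171.24)],.058),onz(s,[(260.5,315.45)],.058))
# lid free corners by two views
lt=tp([(35,445),(105,46)]);ls=sp([(217,36),(482,188)])
for a,b in zip(lt,ls):print("lid",two(t,a,s,b))
# yellow, green
print("green",onz(t,[(300,207)],.08),"yellow",onz(t,[(215,265)],.08))
```

```text
[[0.4707 0.1625]
 [0.6769 0.135 ]
 [0.6584 0.0053]
 [0.4528 0.0338]]
[[0.4803 0.1629]
 [0.682  0.132 ]
 [0.6627 0.0095]
 [0.4592 0.037 ]]
box [0.5647 0.0841 0.044 ] -7.743341089135309 -8.011928135502703 0.20775636307262255 0.13049032340944164
box [0.571  0.0853 0.044 ] -8.203988885902419 -9.231520048684754 0.204720779805134 0.12582219643479456
box [0.5679 0.0847 0.044 ] -7.971969933259402 -8.610617680259216 0.20623690515677695 0.12814900411946942
case [0.5447 0.0963 0.085 ] -3.346627062216489 -3.914443694355242 0.030301307489959704 0.05991475640946337
case [0.5506 0.0972 0.085 ] -8.271588594222834 -5.102816177579662 0.02777505216167885 0.0528986985126991
low [[ 0.487  -0.2337  0.026 ]] [[ 0.4897 -0.2353  0.026 ]]
tall [[ 0.6013 -0.2777  0.058 ]] [[ 0.6037 -0.2793  0.058 ]]
lid (array([0.4772, 0.1862, 0.1686]), np.float64(0.005035901373256852))
lid (array([0.6848, 0.1559, 0.1689]), np.float64(0.004142508192018413))
green [[ 0.5142 -0.0853  0.08  ]] yellow [[0.3848 0.1047 0.08  ]]
```

```bash
python3 -m crank '[{"delta_rot":[0,0,0.183],"linear":[0,0,-0.005],"gripper":0},{"delta_rot":[0,0,0.183],"linear":[0,0,-0.005],"gripper":0},{"delta_rot":[0,0,0.183],"linear":[0,0,-0.005],"gripper":0},{"delta_rot":[0,0,0.183],"linear":[0,0,-0.005],"gripper":0},{"delta_rot":[0,0,0.183],"linear":[0,0,0],"gripper":0},{"delta_rot":[0,0,0.183],"linear":[0,0,0],"gripper":0},{"delta_rot":[0,0,0.183],"linear":[0,0,0],"gripper":0},{"delta_rot":[0,0,0.183],"linear":[0,0,0],"gripper":0},{"delta_rot":[0,0,0],"linear":[0,0,0],"gripper":0}]'
cat > d.py <<'E'
import sys
from h import *
np.set_printoptions(precision=4,suppress=True)
C=np.array([.567,.085,0]);a=np.radians(-8);B=np.array([[np.cos(a),-np.sin(a),0],[np.sin(a),np.cos(a),0],[0,0,1]])
st=r.sense();p=np.array(st["tcp_pos"]);R=np.array(st["ee_rot"])
print("t",round(st["time_s"],2),"tcp",p,"box",B.T@(p-C),"F",np.array(st["wrist_force"]),"w",round(st["gripper_width"],3),"yaw x",np.degrees(np.arctan2(R[1,0],R[0,0])),"j",np.round(st["joints"],0))
if len(sys.argv)>4:
    v=np.array(list(map(float,sys.argv[2:5])))
    w=C+B@v if sys.argv[1]=="box" else v
    print("world",w,"tool delta",R.T@(w-p))
E
python3 d.py box -.066 .007 .24
```

```text
time_s: 1.42
tcp_pos: [0.1526, 0.606, 0.2425]
ee_rot: [[-0.137, -0.991, -0.0], [-0.991, 0.137, -0.0], [0.0, 0.0, -1.0]]
wrist_force: [0.2, 0.4, 0.6]
gripper_width: 0.064
t 1.43 tcp [0.1526 0.606  0.2425] box [-0.4828  0.4582  0.2425] F [0.2039 0.4219 0.6162] w 0.064 yaw x -97.90067206696098 j [ 91.  21.   2.  -0. -71. -99.]
world [0.5026 0.1011 0.24  ] tool delta [ 0.452  -0.416   0.0025]
```

```bash
python3 -m crank '[{"delta_rot":[0,0,0],"linear":[0.04,-0.037,0],"gripper":0},{"delta_rot":[0,0,0],"linear":[0.04,-0.037,0],"gripper":0},{"delta_rot":[0,0,0],"linear":[0.04,-0.037,0],"gripper":0},{"delta_rot":[0,0,0],"linear":[0.04,-0.037,0],"gripper":0},{"delta_rot":[0,0,0],"linear":[0.04,-0.037,0],"gripper":0},{"delta_rot":[0,0,0],"linear":[0.04,-0.037,0],"gripper":0},{"delta_rot":[0,0,0],"linear":[0.04,-0.037,0],"gripper":0},{"delta_rot":[0,0,0],"linear":[0.04,-0.037,0],"gripper":0},{"delta_rot":[0,0,0],"linear":[0.04,-0.037,0],"gripper":0},{"delta_rot":[0,0,0],"linear":[0.04,-0.037,0],"gripper":0}]'
python3 d.py box -.066 .007 .072
```

```text
time_s: 2.68
tcp_pos: [0.4641, 0.1568, 0.2429]
ee_rot: [[-0.136, -0.991, 0.001], [-0.991, 0.136, 0.001], [-0.001, -0.001, -1.0]]
wrist_force: [1.0, 1.7, -0.2]
gripper_width: 0.004
t 2.67 tcp [0.4641 0.1568 0.2429] box [-0.1119  0.0568  0.2429] F [ 0.9633  1.6541 -0.2042] w 0.004 yaw x -97.79855956993819 j [ 38.   8. -16.   0. -66. -46.]
world [0.5026 0.1011 0.072 ] tool delta [ 0.0501 -0.0456  0.1709]
```

```bash
python3 -m crank '[{"delta_rot":[0,0,0],"linear":[0.025,-0.023,0],"gripper":0},{"delta_rot":[0,0,0],"linear":[0.025,-0.023,0],"gripper":0},{"delta_rot":[0,0,0],"linear":[0,0,0.05],"gripper":0},{"delta_rot":[0,0,0],"linear":[0,0,0.05],"gripper":0},{"delta_rot":[0,0,0],"linear":[0,0,0.04],"gripper":0},{"delta_rot":[0,0,0],"linear":[0,0,0.028],"gripper":0},{"delta_rot":[0,0,0],"linear":[0,0,0],"gripper":0}]'
python3 d.py box -.066 .007 .072
python3 - <<'E'
from h import *
t=capture("top");s=capture("scene")
crop(t,160,110,120,140,4,"t3.png");crop(s,270,130,130,130,4,"s3.png")
E
```

```text
time_s: 3.55
tcp_pos: [0.5004, 0.1016, 0.0727]
ee_rot: [[-0.137, -0.991, -0.005], [-0.991, 0.137, -0.002], [0.003, 0.004, -1.0]]
wrist_force: [0.8, -0.0, 0.2]
gripper_width: 0.002
t 3.55 tcp [0.5004 0.1016 0.0727] box [-0.0683  0.0072  0.0727] F [ 0.7569 -0.0416  0.1934] w 0.002 yaw x -97.89378217756278 j [ 30.  21. -26.  -0. -43. -38.]
world [0.5026 0.1011 0.072 ] tool delta [ 0.0002 -0.0023  0.0007]
```

View pics/s3.png

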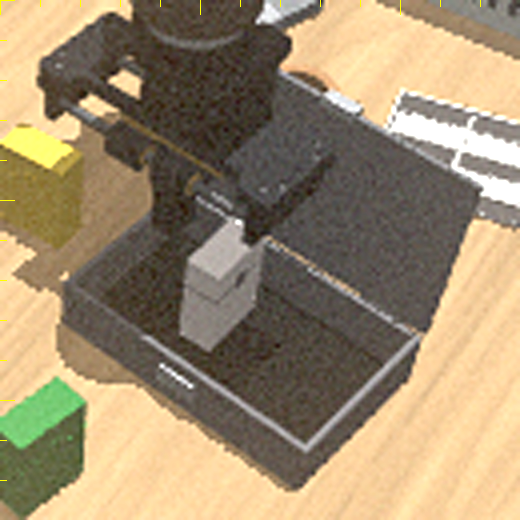

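The closed fingers stand just behind the case at crop (165,200), clear of the lid. Now I'll push it gently.

```bash
python3 -m crank '[{"delta_rot":[0,0,0],"linear":[0,-0.006,0],"gripper":0},{"delta_rot":[0,0,0],"linear":[0,-0.006,0],"gripper":0},{"delta_rot":[0,0,0],"linear":[0,-0.005,0],"gripper":0},{"delta_rot":[0,0,0],"linear":[0,-0.005,0],"gripper":0},{"delta_rot":[0,0,0],"linear":[0,-0.005,0],"gripper":0},{"delta_rot":[0,0,0],"linear":[0,-0.005,0],"gripper":0}]'
python3 - <<'E'
from h import *
s=capture("scene")
crop(s,270,130,130,130,4,"s4.png")
E
python3 d.py
```

```text
time_s: 4.4
tcp_pos: [0.5338, 0.0979, 0.0745]
ee_rot: [[-0.14, -0.99, -0.0], [-0.99, 0.14, -0.0], [0.0, 0.0, -1.0]]
wrist_force: [-0.2, 0.7, 0.1]
gripper_width: 0.006
t 4.45 tcp [0.5345 0.0979 0.0745] box [-0.034   0.0083  0.0745] F [ 1.7658 -0.6946  0.5871] w 0.004 yaw x -98.0191905292393 j [ 27.  23. -22.   0. -45. -36.]
```

View pics/s4.png

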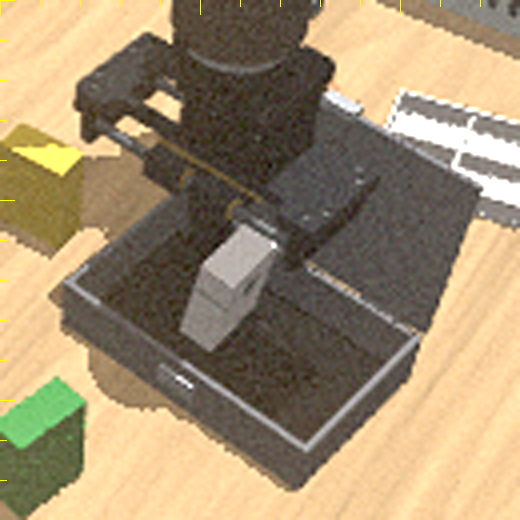

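It is tipping cleanly, with the foot still at crop (208,350). I'll carry on, following it down.

```bash
python3 -m crank '[{"delta_rot":[0,0,0],"linear":[0,-0.005,0.001],"gripper":0},{"delta_rot":[0,0,0],"linear":[0,-0.005,0.001],"gripper":0},{"delta_rot":[0,0,0],"linear":[0,-0.005,0.002],"gripper":0},{"delta_rot":[0,0,0],"linear":[0,-0.005,0.002],"gripper":0},{"delta_rot":[0,0,0],"linear":[0,-0.006,0.002],"gripper":0},{"delta_rot":[0,0,0],"linear":[0,0,0],"gripper":0},{"delta_rot":[0,0,0],"linear":[0,0,0],"gripper":0}]'
python3 - <<'E'
from h import *
s=capture("scene")
crop(s,270,130,130,130,4,"s5.png")
E
python3 d.py
```

```text
time_s: 5.32
tcp_pos: [0.5591, 0.0942, 0.0665]
ee_rot: [[-0.14, -0.99, -0.0], [-0.99, 0.14, -0.0], [0.0, 0.0, -1.0]]
wrist_force: [-0.0, -0.6, -0.6]
gripper_width: 0.005
t 5.38 tcp [0.5591 0.0943 0.0666] box [-0.0091  0.0081  0.0666] F [-0.7872 -0.5043  0.4012] w 0.006 yaw x -98.01938582064786 j [ 26.  26. -19.  -0. -45. -34.]
```

View pics/s5.png

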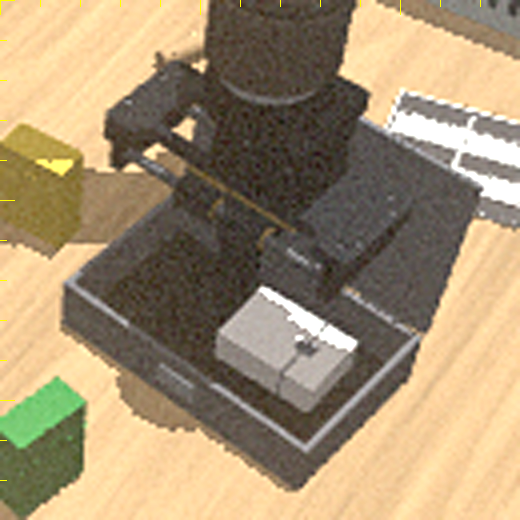

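The case now lies flat, with its near end between crop (217,335) and (263,288).

```bash
python3 - <<'E'
from h import *
s=capture("scene")
C=np.array([.567,.085,0]);a=np.radians(-8);B=np.array([[np.cos(a),-np.sin(a),0],[np.sin(a),np.cos(a),0],[0,0,1]])
print((onz(s,[(270+x/4,130+y/4) for x,y in [(217,335),(263,288),(357,344),(310,388)]],.033)-C)@B)
E
python3 d.py box -.05 .0 .2;python3 d.py w .488 -.2345 .15
```

```text
[[ 0.00142681 -0.01972083  0.033     ]
 [-0.00115114  0.03538831  0.033     ]
 [ 0.07639505  0.03879184  0.033     ]
 [ 0.0750693  -0.01327594  0.033     ]]
t 5.42 tcp [0.5591 0.0943 0.0666] box [-0.0091  0.0081  0.0666] F [0.987  0.9537 0.0898] w 0.008 yaw x -98.01951060803287 j [ 26.  26. -19.  -0. -45. -34.]
world [0.5175 0.092  0.2   ] tool delta [ 0.0081  0.0409 -0.1334]
t 5.42 tcp [0.5591 0.0943 0.0666] box [-0.0091  0.0081  0.0666] F [0.987  0.9537 0.0898] w 0.008 yaw x -98.01951060803287 j [ 26.  26. -19.  -0. -45. -34.]
world [ 0.488  -0.2345  0.15  ] tool delta [ 0.3355  0.0245 -0.0834]
```

```bash
python3 -m crank '[{"delta_rot":[0,0,0],"linear":[0,0.02,0],"gripper":0},{"delta_rot":[0,0,0],"linear":[0,0.02,0],"gripper":0},{"delta_rot":[0,0,0],"linear":[0,0,0.023],"gripper":0},{"delta_rot":[0,0,0],"linear":[0,0,0.023],"gripper":0},{"delta_rot":[0,0,0],"linear":[0,0,0],"gripper":0}]'
python3 d.py box 0 .008 .02
```

```text
time_s: 6.05
tcp_pos: [0.5183, 0.0994, 0.0194]
ee_rot: [[-0.14, -0.99, -0.003], [-0.99, 0.14, -0.002], [0.002, 0.003, -1.0]]
wrist_force: [-1.2, -0.4, -0.3]
gripper_width: 0.004
t 6.05 tcp [0.5183 0.0994 0.0194] box [-0.0502  0.0074  0.0194] F [-1.1814 -0.4176 -0.31  ] w 0.004 yaw x -98.0261252187972 j [ 28.  27. -27.  -0. -37. -36.]
world [0.5681 0.0929 0.02  ] tool delta [-0.0006 -0.0502 -0.0008]
```

```bash
python3 -m crank '[{"delta_rot":[0,0,0],"linear":[0,-0.010,0],"gripper":0},{"delta_rot":[0,0,0],"linear":[0,-0.010,0],"gripper":0},{"delta_rot":[0,0,0],"linear":[0,-0.008,0],"gripper":0},{"delta_rot":[0,0,0],"linear":[0,-0.006,0],"gripper":0},{"delta_rot":[0,0,0],"linear":[0,-0.006,0],"gripper":0},{"delta_rot":[0,0,0],"linear":[0,-0.006,0],"gripper":0}]'
python3 d.py
```

```text
time_s: 6.8
tcp_pos: [0.5652, 0.0933, 0.0205]
ee_rot: [[-0.14, -0.99, -0.001], [-0.99, 0.14, -0.0], [0.0, 0.001, -1.0]]
wrist_force: [-0.7, 0.1, 0.2]
gripper_width: 0.007
t 6.8 tcp [0.5652 0.0933 0.0205] box [-0.0029  0.008   0.0205] F [-0.7498  0.0983  0.2182] w 0.007 yaw x -98.02016707148657 j [ 26.  30. -20.  -0. -40. -34.]
```

```bash
python3 -m crank '[{"delta_rot":[0,0,0],"linear":[0,0.02,0],"gripper":0},{"delta_rot":[0,0,0],"linear":[0,0,-0.05],"gripper":0},{"delta_rot":[0,0,0],"linear":[0,0,-0.05],"gripper":0},{"delta_rot":[0,0,0],"linear":[0.02,0,-0.03],"gripper":100},{"delta_rot":[0,0,0],"linear":[0.05,0,0],"gripper":100},{"delta_rot":[0,0,0],"linear":[0.05,0.005,0],"gripper":100},{"delta_rot":[0,0,0],"linear":[0.05,0.005,0],"gripper":100},{"delta_rot":[0,0,0],"linear":[0.05,0,0],"gripper":100},{"delta_rot":[0,0,0],"linear":[0.05,0,0],"gripper":100},{"delta_rot":[0,0,0],"linear":[0,0,0],"gripper":100}]'
python3 d.py w .488 -.2345 .05
python3 - <<'E'
from h import *
t=capture("top");s=capture("scene")
crop(t,160,110,120,140,4,"t6.png");crop(s,270,130,130,130,4,"s6.png")
E
```

```text
time_s: 8.05
tcp_pos: [0.4972, -0.1724, 0.1505]
ee_rot: [[-0.144, -0.99, 0.0], [-0.99, 0.144, -0.0], [0.0, -0.0, -1.0]]
wrist_force: [0.7, 1.0, 0.0]
gripper_width: 0.716
t 8.05 tcp [ 0.4972 -0.1724  0.1505] box [-0.0333 -0.2646  0.1505] F [0.7176 1.0135 0.0157] w 0.716 yaw x -98.29790245484566 j [ -1.  16. -19.   0. -54.  -7.]
world [ 0.488  -0.2345  0.05  ] tool delta [0.0627 0.0002 0.1005]
```

View pics/t6.png

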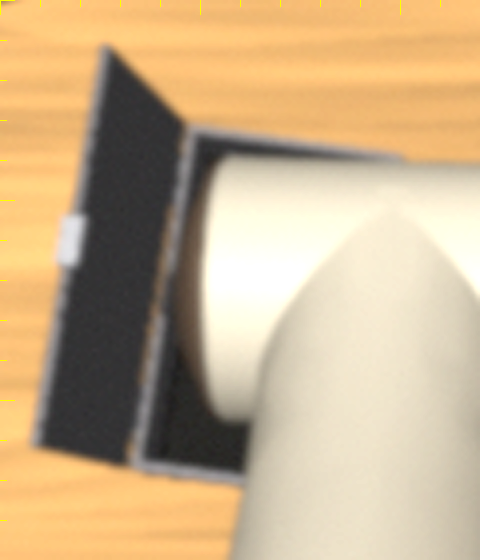

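View pics/s6.png

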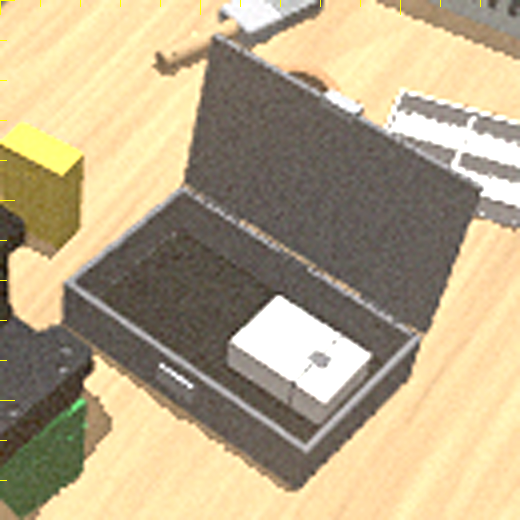

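The case lies flat towards the far end of the box, with near-end corners at crop (229,345) and (278,296), and the near half is free. Next is the tin.

```bash
python3 -m crank '[{"delta_rot":[0,0,0],"linear":[0.03,0,0],"gripper":100},{"delta_rot":[0,0,0],"linear":[0.0327,0,0],"gripper":100},{"delta_rot":[0,0,0],"linear":[0,0,0.04],"gripper":100},{"delta_rot":[0,0,0],"linear":[0,0,0.03],"gripper":100},{"delta_rot":[0,0,0],"linear":[0,0,0.03],"gripper":100},{"delta_rot":[0,0,0],"linear":[0,0,0],"gripper":100}]'
python3 d.py w .488 -.2345 .005
python3 - <<'E'
from h import *
t=capture("top");s=capture("scene")
crop(s,180,220,130,130,4,"s7.png")
E
```

```text
time_s: 8.9
tcp_pos: [0.4878, -0.2303, 0.0486]
ee_rot: [[-0.138, -0.99, -0.005], [-0.99, 0.138, 0.001], [-0.0, 0.005, -1.0]]
wrist_force: [-0.9, -0.6, 0.6]
gripper_width: 1.0
t 8.9 tcp [ 0.4878 -0.2303  0.0486] box [-0.0345 -0.3233  0.0486] F [-0.8606 -0.6397  0.5533] w 1.0 yaw x -97.92278511044208 j [ -8.  25. -24.  -0. -42.   0.]
world [ 0.488  -0.2345  0.005 ] tool delta [ 0.0041 -0.001   0.0436]
```

View pics/s7.png

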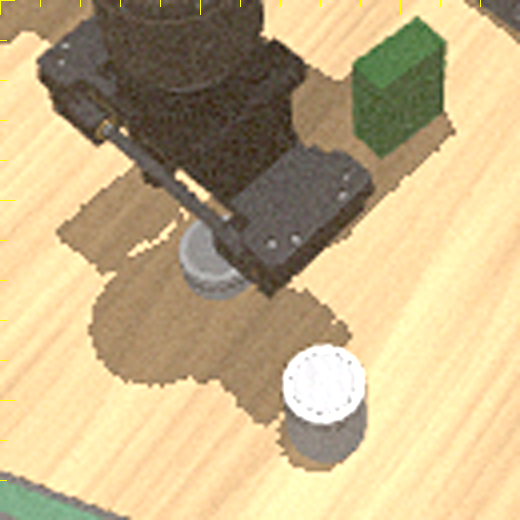

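The gripper is over the low tin at crop (215,255), clear of the tall tin at (323,400). I'll descend and grip.

```bash
python3 -m crank '[{"delta_rot":[0,0,0],"linear":[0.004,0,0.02],"gripper":100},{"delta_rot":[0,0,0],"linear":[0,0,0.016],"gripper":100},{"delta_rot":[0,0,0],"linear":[0,0,0.008],"gripper":100},{"delta_rot":[0,0,0],"linear":[0,0,0],"gripper":0},{"delta_rot":[0,0,0],"linear":[0,0,0],"gripper":0},{"delta_rot":[0,0,0],"linear":[0,0,0],"gripper":0},{"delta_rot":[0,0,0],"linear":[0,0,0],"gripper":0},{"delta_rot":[0,0,0],"linear":[0,0,0],"gripper":0}]'
python3 d.py box -.046 .0 .15
```

```text
time_s: 10.0
tcp_pos: [0.4886, -0.2358, 0.0067]
ee_rot: [[-0.14, -0.99, 0.0], [-0.99, 0.14, -0.0], [0.0, -0.0, -1.0]]
wrist_force: [-0.5, 0.8, 1.7]
gripper_width: 0.52
t 10.0 tcp [ 0.4886 -0.2358  0.0067] box [-0.033  -0.3286  0.0067] F [-0.5352  0.7925  1.68  ] w 0.52 yaw x -98.02172703685487 j [ -9.  29. -25.   0. -36.   1.]
world [0.5214 0.0914 0.15  ] tool delta [-0.3286  0.0131 -0.1433]
```

```bash
python3 -m crank '[{"delta_rot":[0,0,0],"linear":[0,0,-0.04],"gripper":0},{"delta_rot":[0,0,0],"linear":[0,0,-0.05],"gripper":0},{"delta_rot":[0,0,0],"linear":[-0.025,0,-0.05],"gripper":0},{"delta_rot":[0,0,0],"linear":[-0.05,0.003,0],"gripper":0},{"delta_rot":[0,0,0],"linear":[-0.05,0.003,0],"gripper":0},{"delta_rot":[0,0,0],"linear":[-0.05,0.003,0],"gripper":0},{"delta_rot":[0,0,0],"linear":[-0.05,0.003,0],"gripper":0},{"delta_rot":[0,0,0],"linear":[-0.05,0,0],"gripper":0},{"delta_rot":[0,0,0],"linear":[-0.05,0,0],"gripper":0},{"delta_rot":[0,0,0],"linear":[0,0,0],"gripper":0}]'
python3 d.py box -.046 .0 .05
```

```text
time_s: 11.25
tcp_pos: [0.5222, 0.0907, 0.1463]
ee_rot: [[-0.135, -0.991, 0.0], [-0.991, 0.135, 0.0], [-0.0, -0.0, -1.0]]
wrist_force: [0.5, 0.6, -0.1]
gripper_width: 0.521
t 11.25 tcp [0.5222 0.0907 0.1463] box [-0.0451 -0.0006  0.1463] F [ 0.4626  0.6379 -0.1081] w 0.521 yaw x -97.77244963752969 j [ 27.  17. -19.  -0. -54. -35.]
world [0.5214 0.0914 0.05  ] tool delta [-0.0006  0.0009  0.0963]
```

```bash
python3 -m crank '[{"delta_rot":[0,0,0],"linear":[0,0,0.04],"gripper":0},{"delta_rot":[0,0,0],"linear":[0,0,0.03],"gripper":0},{"delta_rot":[0,0,0],"linear":[0,0,0],"gripper":0}]'
python3 d.py box -.046 .0 .0125
python3 - <<'E'
from h import *
t=capture("top");s=capture("scene")
crop(s,270,130,130,130,4,"s8.png")
E
```

```text
time_s: 11.62
tcp_pos: [0.5197, 0.0861, 0.0743]
ee_rot: [[-0.141, -0.99, -0.006], [-0.99, 0.141, -0.003], [0.004, 0.006, -1.0]]
wrist_force: [0.9, -0.0, -0.9]
gripper_width: 0.521
t 11.62 tcp [0.5197 0.0861 0.0743] box [-0.047  -0.0054  0.0743] F [ 0.9407 -0.043  -0.9154] w 0.521 yaw x -98.09663145774495 j [ 27.  22. -24.  -0. -44. -35.]
world [0.5214 0.0914 0.0125] tool delta [-0.0057 -0.0013  0.0618]
```

View pics/s8.png

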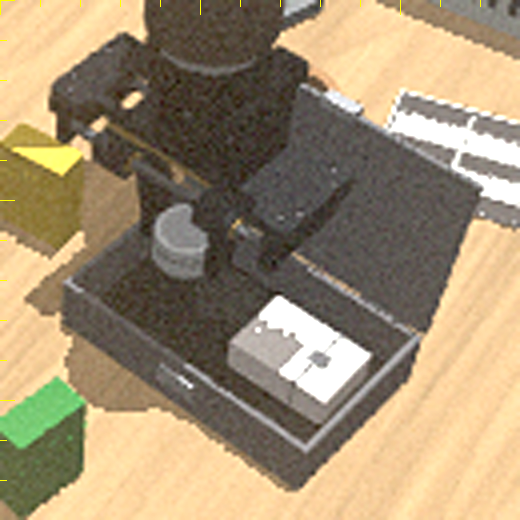

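The low tin is held over the free room at crop (180,240). Now I'll lower it to the floor and open only partly.

```bash
python3 -m crank '[{"delta_rot":[0,0,0],"linear":[0,0,0.025],"gripper":0},{"delta_rot":[0,0,0],"linear":[0,0,0.02],"gripper":0},{"delta_rot":[0,0,0],"linear":[0,0,0.01],"gripper":0},{"delta_rot":[0,0,0],"linear":[0,0,0.004],"gripper":0},{"delta_rot":[0,0,0],"linear":[0,0,0],"gripper":0},{"delta_rot":[0,0,0],"linear":[0,0,0],"gripper":0}]'
python3 d.py box -.046 .0 .0125
```

```text
time_s: 12.48
tcp_pos: [0.5225, 0.088, 0.0183]
ee_rot: [[-0.139, -0.99, 0.001], [-0.99, 0.139, 0.001], [-0.001, -0.001, -1.0]]
wrist_force: [0.5, -0.0, 0.0]
gripper_width: 0.525
t 12.47 tcp [0.5225 0.088  0.0183] box [-0.0445 -0.0032  0.0183] F [ 0.5453 -0.0316  0.0117] w 0.525 yaw x -98.01126515587569 j [ 27.  27. -27.   0. -36. -35.]
world [0.5214 0.0914 0.0125] tool delta [-0.0032  0.0015  0.0058]
```

```bash
python3 -m crank '[{"delta_rot":[0,0,0],"linear":[0,0,0.003],"gripper":0},{"delta_rot":[0,0,0],"linear":[0,0,0.0025],"gripper":0},{"delta_rot":[0,0,0],"linear":[0,0,0],"gripper":0},{"delta_rot":[0,0,0],"linear":[0,0,0],"gripper":66},{"delta_rot":[0,0,0],"linear":[0,0,0],"gripper":66},{"delta_rot":[0,0,0],"linear":[0,0,0],"gripper":66}]'
python3 d.py box -.046 .0 .25
```

```text
time_s: 13.22
tcp_pos: [0.5221, 0.0878, 0.0122]
ee_rot: [[-0.139, -0.99, 0.0], [-0.99, 0.139, 0.0], [-0.0, -0.0, -1.0]]
wrist_force: [0.6, -0.3, 0.8]
gripper_width: 0.651
t 13.22 tcp [0.5221 0.0878 0.0122] box [-0.0449 -0.0035  0.0122] F [ 0.5665 -0.3469  0.7978] w 0.651 yaw x -98.01728840328907 j [ 27.  27. -27.   0. -35. -35.]
world [0.5214 0.0914 0.25  ] tool delta [-0.0035  0.001  -0.2378]
```

```bash
python3 -m crank '[{"delta_rot":[0,0,0],"linear":[0,0,-0.015],"gripper":66},{"delta_rot":[0,0,0],"linear":[0,0,-0.025],"gripper":66},{"delta_rot":[0,0,0],"linear":[0,0,-0.05],"gripper":30},{"delta_rot":[0,0,0],"linear":[0,0,-0.05],"gripper":0},{"delta_rot":[0,0,0],"linear":[0,0,-0.05],"gripper":0},{"delta_rot":[0,0,0],"linear":[0,0,-0.05],"gripper":0},{"delta_rot":[0,0,0],"linear":[-0.04,-0.015,0],"gripper":0},{"delta_rot":[0,0,0],"linear":[-0.045,-0.015,0],"gripper":0},{"delta_rot":[0,0,0],"linear":[-0.045,-0.015,0],"gripper":0},{"delta_rot":[0,0,0],"linear":[0,0,0],"gripper":0}]'
python3 d.py box 0 .13 .149
python3 - <<'E'
from h import *
t=capture("top");s=capture("scene")
crop(t,160,110,120,140,4,"t9.png");crop(s,270,130,130,130,4,"s9.png")
E
```

```text
time_s: 14.48
tcp_pos: [0.5852, 0.2125, 0.2519]
ee_rot: [[-0.137, -0.991, 0.0], [-0.991, 0.137, 0.0], [-0.0, -0.0, -1.0]]
wrist_force: [-0.5, 0.6, -0.4]
gripper_width: 0.008
t 14.47 tcp [0.5852 0.2125 0.2519] box [0.0003 0.1288 0.2519] F [-0.5148  0.6115 -0.4329] w 0.008 yaw x -97.87846700248572 j [ 35.  21.   3.  -0. -72. -43.]
world [0.5851 0.2137 0.149 ] tool delta [-0.0012  0.0003  0.1029]
```

View pics/s9.png

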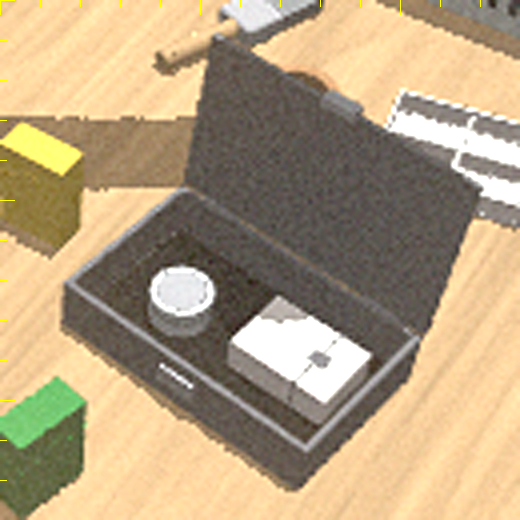

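View pics/t9.png

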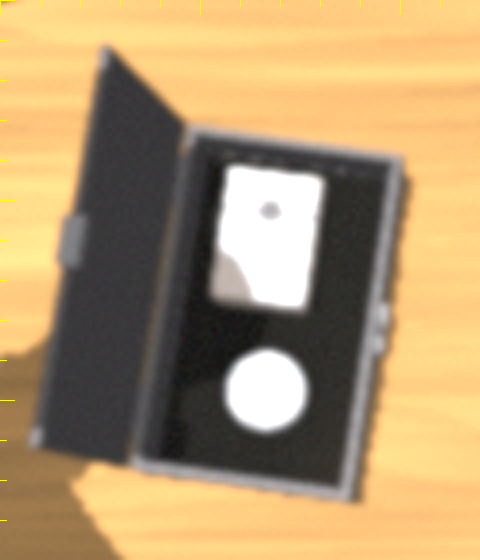

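The tin stands flat on the floor at top crop (266,390), and the case lies flat at (268,237), with both below the rim. Now I'll go down behind the lid.

```bash
python3 -m crank '[{"delta_rot":[0,0,0],"linear":[0,0,0.05],"gripper":0},{"delta_rot":[0,0,0],"linear":[0,0,0.05],"gripper":0},{"delta_rot":[0,0,0],"linear":[0.008,0,0],"gripper":0},{"delta_rot":[0,0,0],"linear":[0.008,0,0],"gripper":0},{"delta_rot":[0,0,0],"linear":[0.008,0,0],"gripper":0},{"delta_rot":[0,0,0],"linear":[0.008,0,0],"gripper":0},{"delta_rot":[0,0,0],"linear":[0.008,0,0],"gripper":0},{"delta_rot":[0,0,0],"linear":[0.008,0,0],"gripper":0},{"delta_rot":[0,0,0],"linear":[0,0,0],"gripper":0}]'
python3 d.py box 0 .045 .145
python3 - <<'E'
from h import *
s=capture("scene")
crop(s,270,130,130,130,4,"s10.png")
E
```

```text
time_s: 15.7
tcp_pos: [0.5777, 0.1619, 0.1521]
ee_rot: [[-0.14, -0.99, -0.001], [-0.99, 0.14, -0.001], [0.001, 0.001, -1.0]]
wrist_force: [0.3, 1.2, 0.7]
gripper_width: 0.006
t 15.7 tcp [0.5777 0.1619 0.1521] box [-0.0001  0.0776  0.1521] F [0.335  1.2055 0.6868] w 0.006 yaw x -98.05549536021081 j [ 31.  23.  -9.   0. -58. -39.]
world [0.5733 0.1296 0.145 ] tool delta [ 0.0326 -0.0002  0.0071]
```

View pics/s10.png

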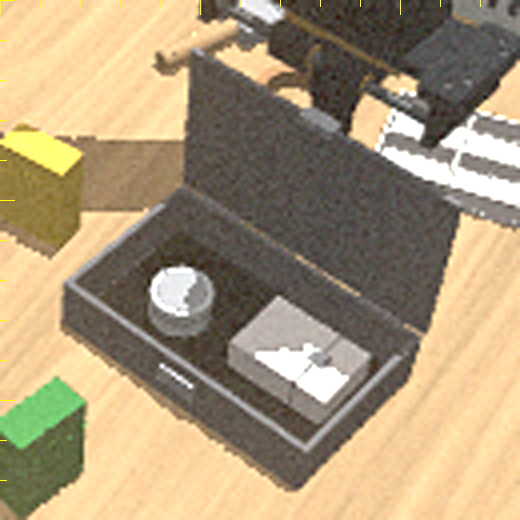

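The lid is swinging, with its free edge now at crop (320,120). I'll continue along the arc.

```bash
python3 -m crank '[{"delta_rot":[0,0,0],"linear":[0.011,0,0.002],"gripper":0},{"delta_rot":[0,0,0],"linear":[0.011,0,0.002],"gripper":0},{"delta_rot":[0,0,0],"linear":[0.011,0,0.003],"gripper":0},{"delta_rot":[0,0,0],"linear":[0.011,0,0.005],"gripper":0},{"delta_rot":[0,0,0],"linear":[0.011,0,0.005],"gripper":0},{"delta_rot":[0,0,0],"linear":[0.011,0,0.006],"gripper":0},{"delta_rot":[0,0,0],"linear":[0,0,0],"gripper":0}]'
python3 d.py box 0 -.013 .102
python3 - <<'E'
from h import *
s=capture("scene")
crop(s,270,130,130,130,4,"s11.png")
E
```

```text
time_s: 16.62
tcp_pos: [0.5678, 0.0959, 0.1281]
ee_rot: [[-0.141, -0.99, -0.003], [-0.99, 0.141, -0.001], [0.002, 0.002, -1.0]]
wrist_force: [-0.3, 0.5, 0.5]
gripper_width: 0.006
t 16.62 tcp [0.5678 0.0959 0.1281] box [-0.0008  0.0109  0.1281] F [-0.2956  0.4589  0.4907] w 0.006 yaw x -98.09214314917946 j [ 26.  22. -14.   0. -54. -34.]
world [0.5652 0.0721 0.102 ] tool delta [ 0.0239 -0.0009  0.0261]
```

View pics/s11.png

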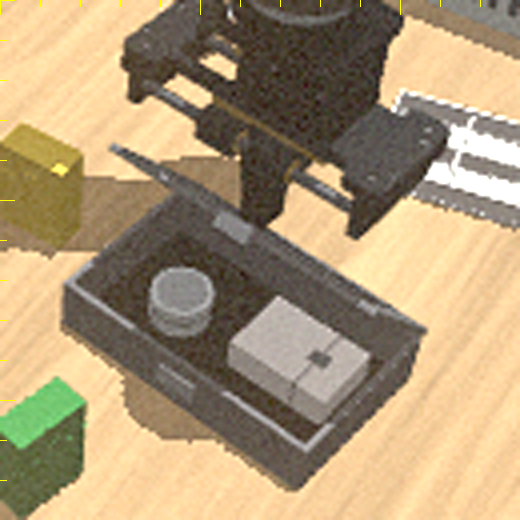

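```bash
python3 -m crank '[{"delta_rot":[0,0,0],"linear":[0.008,0,0.008],"gripper":0},{"delta_rot":[0,0,0],"linear":[0.008,0,0.009],"gripper":0},{"delta_rot":[0,0,0],"linear":[0.008,0,0.009],"gripper":0},{"delta_rot":[0,0,0],"linear":[0.004,0,0.008],"gripper":0},{"delta_rot":[0,0,0],"linear":[0.004,0,0.008],"gripper":0},{"delta_rot":[0,0,0],"linear":[0.004,0,0.008],"gripper":0},{"delta_rot":[0,0,0],"linear":[0.002,0,0.007],"gripper":0},{"delta_rot":[0,0,0],"linear":[0.002,0,0.007],"gripper":0},{"delta_rot":[0,0,0],"linear":[0,0,0],"gripper":0}]'
python3 d.py box 0 -.031 .0505
```

```text
time_s: 17.8
tcp_pos: [0.5627, 0.0574, 0.0643]
ee_rot: [[-0.14, -0.99, -0.001], [-0.99, 0.14, -0.001], [0.001, 0.001, -1.0]]
wrist_force: [0.2, 0.6, 0.2]
gripper_width: 0.005
t 17.8 tcp [0.5627 0.0574 0.0643] box [-0.0004 -0.0279  0.0643] F [0.2433 0.5603 0.1781] w 0.005 yaw x -98.03199165868739 j [ 22.  26. -19.  -0. -45. -30.]
world [0.5627 0.0543 0.0505] tool delta [ 0.0031 -0.0004  0.0138]
```

```bash
python3 -m crank '[{"delta_rot":[0,0,0],"linear":[0.001,0,0.004],"gripper":0},{"delta_rot":[0,0,0],"linear":[0.001,0,0.004],"gripper":0},{"delta_rot":[0,0,0],"linear":[0.001,0,0.004],"gripper":0},{"delta_rot":[0,0,0],"linear":[0,0,0.002],"gripper":0},{"delta_rot":[0,0,0],"linear":[0,0,0],"gripper":0}]'
python3 d.py box 0 -.031 .0505
```

```text
time_s: 18.42
tcp_pos: [0.5627, 0.0546, 0.051]
ee_rot: [[-0.14, -0.99, -0.0], [-0.99, 0.14, -0.0], [0.0, 0.0, -1.0]]
wrist_force: [0.3, -0.1, 1.4]
gripper_width: 0.006
t 18.43 tcp [0.5627 0.0546 0.051 ] box [-0.     -0.0307  0.051 ] F [ 0.3292 -0.0557  1.3866] w 0.006 yaw x -98.02510575608484 j [ 22.  27. -20.   0. -43. -30.]
world [0.5627 0.0543 0.0505] tool delta [ 0.0003 -0.      0.0005]
```

Next I'll press a little further until the force shows the rim is reached.

```bash
python3 -m crank '[{"delta_rot":[0,0,0],"linear":[0,0,0.001],"gripper":0},{"delta_rot":[0,0,0],"linear":[0,0,0.001],"gripper":0},{"delta_rot":[0,0,0],"linear":[0,0,0],"gripper":0}]'
```

```text
time_s: 18.8
tcp_pos: [0.5627, 0.0546, 0.0508]
ee_rot: [[-0.139, -0.99, 0.0], [-0.99, 0.139, -0.0], [0.0, -0.0, -1.0]]
wrist_force: [-3.8, -0.7, 11.4]
gripper_width: 0.006
```

```bash
python3 -m crank '[{"delta_rot":[0,0,0],"linear":[0,0,-0.02],"gripper":0},{"delta_rot":[0,0,0],"linear":[0,0,-0.05],"gripper":0},{"delta_rot":[0,0,0],"linear":[0,0,-0.05],"gripper":0},{"delta_rot":[0,0,0],"linear":[-0.04,0.04,-0.03],"gripper":0},{"delta_rot":[0,0,0],"linear":[-0.04,0.04,0],"gripper":0},{"delta_rot":[0,0,0],"linear":[-0.04,0.04,0],"gripper":0},{"delta_rot":[0,0,0],"linear":[-0.04,0.04,0],"gripper":0},{"delta_rot":[0,0,0],"linear":[-0.04,0.01,0],"gripper":0},{"delta_rot":[0,0,0],"linear":[0,0,0],"gripper":0}]'
python3 - <<'E'
from h import *
t=capture("top");s=capture("scene")
cv2.imwrite("pics/t12.png",t["img"]);crop(s,210,130,190,145,4,"s12.png")
E
```

```text
time_s: 19.92
tcp_pos: [0.4225, 0.2776, 0.1982]
ee_rot: [[-0.136, -0.991, 0.0], [-0.991, 0.136, 0.0], [-0.0, -0.0, -1.0]]
wrist_force: [0.2, -0.1, 0.6]
gripper_width: 0.007
```

View pics/s12.png

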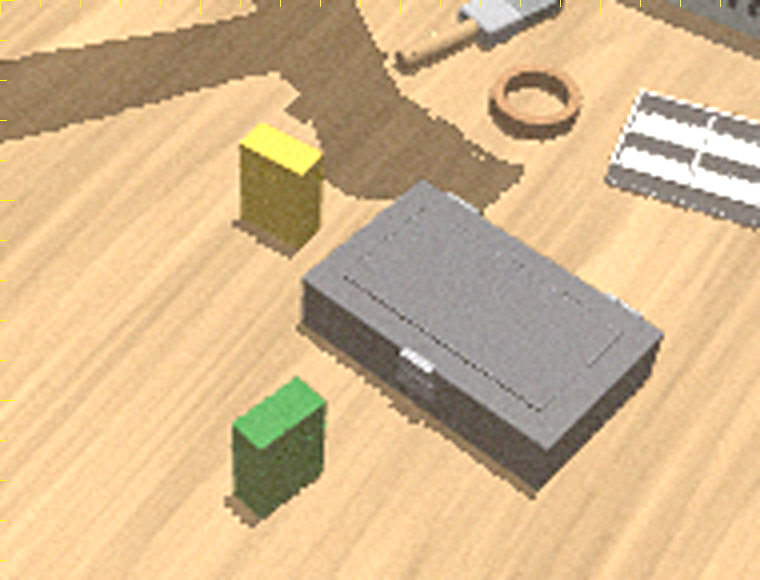

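View pics/t12.png

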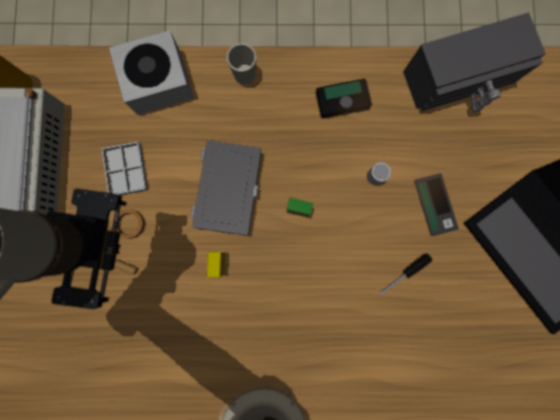

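The lid lies flush on the rim, its front edge running from crop (303,280) to (545,447) in the scene view with no gap. In the top view the tall tin at (381,173), the green and yellow cases and the rest of the bench look unmoved, and the robot is clear.

```bash
python3 -c "
from station import workorder
print(workorder.finish_job())"
```

```text
the job is handed in; nothing more can be done
None
```

The box is packed and the lid is shut. I handed the job in at about 20 s of the 64 s.

- **Case:** I tipped it flat by pushing near its top with closed fingers, then slid it towards the far end of the box. It never left the box.
- **Low tin:** I gripped it and set it upright on the box floor beside the case. Both sat below the rim before I closed the lid.
- **Lid:** I swung it down from behind and pressed until it stopped. The fingertips were at 50.8 mm, where a shut lid should be at 50.5 mm, with 11 N on the wrist. Then I lifted away.

**Last checks:** the final pictures show the lid flush on the rim with no gap. The tall tin, the green and yellow cases and the other bench items look unmoved, and the robot is touching nothing.

**Disagreement:** the two cameras put the box and case 3–10 mm apart, mostly in x. I used the average for both, and no step failed because of it.

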